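# Ready the flour dispenser for class

## Robot

A 6-joint arm with a two-finger parallel gripper is mounted at the origin on the work surface. World frame = base frame: x ahead of the robot, y to its left, z up, the work surface at z = 0. Lengths are in m, angles in rad, forces in N, time in s.
With the tool pointing down it reaches from about 0.25 to 0.725 m from the base axis. Payload 4 kg.
Tool frame: the origin (TCP) lies between the finger pads; the fingertips stand 17 mm ahead of it and the grasp point (between the pads) lies 2 mm behind it; z points along the fingers, y is the line along which they close (so a half turn about z gives the same grasp; the last joint's range is limited). The gripper opens to 85 mm and grips with 20 to 120 N. Pads are 22 mm wide; open, the fingers measure 114 mm over their backs; the gripper's body (76 mm by 85 mm) begins 54 mm behind the grasp point. The pads swing forward as they close: fully open they stand 13 mm farther back than shut.
Start: joints at [-1.163, 0.241, 0.005, 1.335, 0, 1.571], TCP at [0.198, -0.459, 0.248] pointing down, gripper open.
Joint ranges: [-2.72, 2.72], [-1.05, 1.87], [-1.09, 1.28], [-1.99, 2.15], [-1.42, 1.44], [-3.14, 3.14]. Speed limits (rad/s): [2.79, 2.79, 3.14, 3.14, 3.14, 3.14].

## Interface

Orientations are given as a 3x3 rotation matrix whose columns are the frame's x, y, z axes.
In Python, from workcell import ctrl gives the robot as it stands.
- The arm moves only by the tool carry_out, never from a script. Its argument "rows" is a list of rows, each an object with "dp": the shift along the tool's x, y, z in mm, a list of three; "twist": the turn about the tool's z in rad; "hand": the finger opening in mm, from 0 to 85.4. A call has exactly 10 rows; each row shifts and turns the commanded pose from where the row before left it, along the tool's axes as they then stand; what a row does not reach is not made up. A row lasts 1/12 s, in which the tool goes at most 41.7 mm and 7.16 degrees, less where a joint would pass 70% of its speed; a pose out of reach is approached as far as the arm can. A call is refused whole if a number of a shift passes 41.7 or a number of a turn 0.125, either way. A call with a gripper value outside its range is refused whole. The fingers move at their own pace and stop on an object; "grip_force" is the grip in N (left out, the last holds). Time passes only in rows, so rows that do not move let the fingers close, or fill a call up. It gives the time, the measured TCP pose, the force, the opening and the grip force at its end, in the units of the state.
- ctrl.read_state(): the state, without advancing time (a new reading comes with each control period).
- ctrl.read_camera(name): name is "scene" or "side" or "wrist"; returns a dict with "pixels" (480x640x3 uint8, red, green, blue), "range_z" (480x640 float32, m along the optical axis (not along the pixel's ray), 0 where there is no reading), "fovy" (degrees; the focal length in pixels is half the picture's height over the tangent of half this angle, whatever the lens; pixels are square), "cx", "cy" (the principal point, pixels), "R" (3x3) and "t" (3): a world point X has camera coordinates R X + t. Camera axes: x right, y down, z forward; pixel columns grow to the right and rows downward; lengths in m; the calibration is good to about 2 mm. The wrist camera is an equidistant fisheye: a pixel r from the principal point sees the ray r / f radians off the axis. A picture is of the moment at which its call begins.
- ctrl.sign_off(): hands the job in; it is judged then, once.
The state is a dict: "t": time; "q": joint angles; "dq": joint speeds; "effort": joint torques, N m; "tool_pos": TCP position; "tcp_rot": TCP orientation; "wrist_force": force on the tool from outside, world axes, zero at the start; "torque": the same for the moment, N m; "width": opening from 0.0 (shut) to 1.0 (fully open); "gripper_force": force on a finger pad.
Only numpy, scipy, OpenCV 4.12 (cv2) and the standard library are available. Lean on these libraries where they do the work, as an engineer would, in place of code of your own. Each camera call takes 0.05 s, during which the arm holds its last target. There are 200 camera calls.

## Task

The flour dispenser (the one with the red cap and red band) has just been refilled: screw its red cap down clockwise until it is fully tight, and only then slide its black portion grip along the track until the grip's centre line is level with the green marker. Leave the blue sugar dispenser, its cap and its grip as they are, and do not shift the measuring cup or the basket.

Things in the scene. Friction and masses are not known exactly. Their poses are not given: they have to be found in the camera images.
- flour: Fixed stand 235 deep x 200 wide mm with a white deck sloping 25 deg, low edge at the front (-x, to the robot at yaw 0; deck top 37 mm high there, 147 mm at the back). A white jar, 90 mm diameter, red band, stands square on the deck, so it leans 25 deg to the front. Origin on the table below the point where jar axis and deck top meet (115 mm up). x to its back, z up, y along the track.
- flour_cap_top (a point): Centre of the red screw cap's top: round, ribbed, 59 mm diameter, 36 tall, turns on the jar's axis, cannot come off. Below it 8 mm of neck (54 mm diameter), then the shoulder, widening to 90. The point is 140 mm from the deck. z points out along the axis, leaning 25 deg from vertical to the front; x, y turn with the cap; the white pointer strip on top runs along -x.
- flour_cap (a joint): Turn of the red cap, rad: 0 = fully tight at its stop, white strip pointing at the black mark on the jar's front shoulder; grows as it unscrews (anticlockwise looking down on the cap), to 3.0 at most. Starts 1.9 to 2.6. Friction about 0.2 Nm; stays where it is left.
- flour_gate_top (a point): Centre of the top of the flour's black slide grip (white line across it): 28 (up-slope) x 22 (along track) x 42 mm tall, square to the deck, top 56.5 mm from the deck. Track: level, 180 x 40 x 14 mm high, 125 mm down the slope from the jar's axis. z = deck normal, leaning 25 deg to the front, y along the track, x up-slope. The cap leans out over it: come in about square to the deck.
- flour_gate (a joint): Place of that grip on its track, m: 0 = closed, at the -y end of the track, to 0.12 at the +y end. Starts 0 to 0.02. Friction about 1.5 N; stays where it is left.
- portion_mark (a point): Centre of the top of the green marker, a flat strip 34 x 12 x 3 mm on the deck beside the track, on its low side (38 mm down-slope of the grip's line). Axes as for the grip. The grip is set when its centre has the same y along the track as this point. Its place along the track differs each time.
- sugar: Sugar dispenser, fixed: the same as the flour dispenser but with a blue cap and blue band and without green marker; stands beside it, left or right. Origin and axes as for flour. To be left alone.
- sugar_cap_pointer (a point): Outer end of the white pointer strip on the blue cap's top, 28 mm off the cap's axis.
- sugar_gate_top (a point): Centre of the top of the sugar dispenser's black slide grip.
- measuring_cup: Loose steel measuring cup, 84 mm diameter, 85 mm tall, with a side handle; origin under its centre. Bystander.
- basket: Loose empty red plastic basket 160 x 120 x 70 mm; origin under its centre. Bystander.

How it is judged:
On the way, in this order (a step that is already met when the one before it is completed fails the run):
1. the red cap is screwed fully tight (within 0.1 rad of its stop) (value of joint flour_cap below 0.1 rad), for 0.2 s.
2. then the flour grip's centre stands within 5 mm of the green marker along the track (y of flour_gate_top in the frame of portion_mark between -0.005 and 0.005 m), for 0.2 s.
At the end, for the whole second after the job is handed in: The red cap is within 0.1 rad of fully tight; the flour grip's centre is within 5 mm of the green marker along the track and at rest (all of step 2 and value of joint flour_cap below 0.1 rad and velocity of joint flour_gate between -0.01 and 0.01 m/s); the robot touches nothing.
It fails at once if the flour grip is slid more than 15 mm while the red cap is still loose (more than 0.2 rad from tight) (distance of flour_gate_top from where it was at the start of the episode above 0.015 m and value of joint flour_cap above 0.2 rad).
It fails at once if the blue cap is turned (its pointer's end moves more than 6 mm) (distance of sugar_cap_pointer from where it was at the start of the episode above 0.006 m).
It fails at once if the sugar dispenser's grip is moved more than 6 mm (distance of sugar_gate_top from where it was at the start of the episode above 0.006 m).
It fails at once if the measuring cup or the basket is shifted more than 30 mm (distance of any of measuring_cup, basket from where it was at the start of the episode above 0.03 m).
It also fails if it takes over 64 s, if anything falls off the work surface, if the arm or the gripper's body presses on something with over 40 N, if the wrist force passes 120 N, or if a joint passes its speed limit or range.

## Working session

There is one attempt and no reset: what is moved stays moved. The work goes in short steps, Python scripts to look and compute and a tool call to move; the robot and the scene stay as the last step left them, time stands still between calls to the robot, and variables do not carry over. Pictures are saved under pics/ and viewed, at most 10 in all, crops included, and the job is handed in when it is done.

Besides the shell and the picture viewer there is one more tool, called as a command line: name --argument value ..., lists and objects as JSON in quotes. carry_out: Moves the arm, as the interface text tells. Its arguments: {"type":"object","properties":{"rows":{"type":"array"},"grip_force":{"type":"number"}},"required":["rows"]}

```bash
mkdir -p pics; ls
cat > h.py <<'E'
import numpy as np, cv2
from workcell import ctrl
def cam(n):
    c=ctrl.read_camera(n); c['R']=np.array(c['R']); c['t']=np.array(c['t']); c['f']=240/np.tan(np.radians(c['fovy']/2)); return c
def cloud(c):
    v,u=np.mgrid[:480,:640]; z=c['range_z']; P=np.stack([(u-c['cx'])/c['f']*z,(v-c['cy'])/c['f']*z,z],-1)
    return (P-c['t'])@c['R']
def save(c,n): cv2.imwrite('pics/'+n,c['pixels'][:,:,::-1])
E
python3 - <<'E'
from h import *
a=cam('scene');b=cam('side')
np.savez('c0.npz',**{k+n:v for n,c in(('a',a),('b',b)) for k,v in c.items()})
for n,c in(('a',a),('b',b)):
    save(c,n+'0.png'); print(n,c['f'],c['cx'],c['cy'],-c['R'].T@c['t'],c['R'][2])
E
```

```text
pics
a 560.445319894081 317.6809240223669 240.3154087280133 [ 1.6506381  -0.58332851  0.99900044] [-0.72357576  0.40121501 -0.56166238]
b 486.06357471948814 320.17188249710347 245.73519101102622 [-0.1834777   0.85634012  0.8776266 ] [ 0.54899418 -0.65382647 -0.52068833]
```

View pics/a0.png

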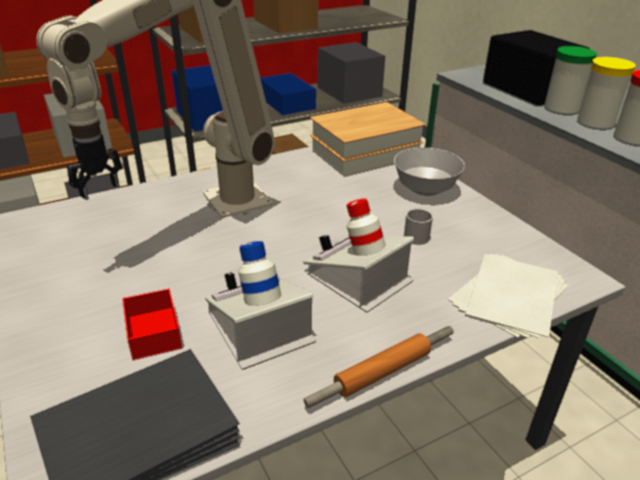

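View pics/b0.png

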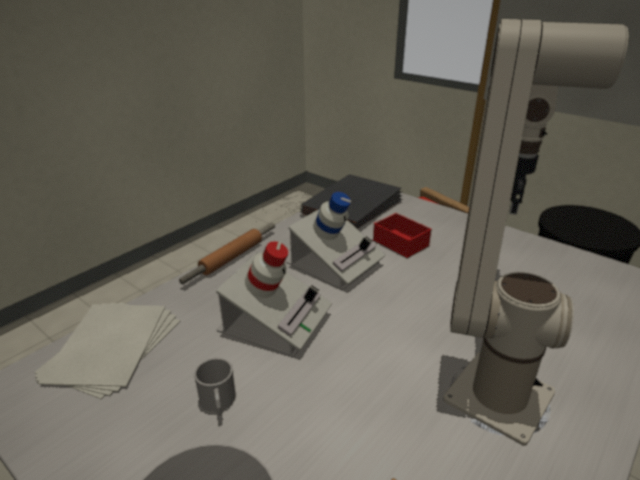

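Side view: the red cap is at (276,253), the flour grip at (312,293), the green marker at (306,325) and the cup at (215,385). The blue dispenser is to the flour's right (−y).

```bash
cat > m.py <<'E'
from h import *
d=np.load('c0.npz')
def g(n): return {k[:-1]:d[k] for k in d.files if k[-1]==n}
b=g('b');a=g('a')
P=cloud(b);px=b['pixels'].astype(int);r,gg,bl=px[...,0],px[...,1],px[...,2]
box=np.zeros((480,640),bool);box[235:355,215:335]=1
green=box&(gg>r+30)&(gg>bl+25)
Pa=cloud(a);pa=a['pixels'].astype(int)
# deck plane: RANSAC with tilt 25deg
Q=P[box&(b['range_z']>0)];Q=Q[Q[:,2]>0.03]
rng=np.random.default_rng(0);best=(0,)
for _ in range(4000):
    p=Q[rng.choice(len(Q),3,0)];n=np.cross(p[1]-p[0],p[2]-p[0]);l=np.linalg.norm(n)
    if l<1e-6: continue
    n/=l;n*=np.sign(n[2])
    if abs(n[2]-np.cos(np.radians(25)))>.03: continue
    m=abs((Q-p[0])@n)<.002
    if m.sum()>best[0]: best=(m.sum(),m)
I=Q[best[1]];c0=I.mean(0);n=np.linalg.svd(I-c0)[2][2];n*=np.sign(n[2])
print('plane',best[0],len(Q),n,np.degrees(np.arccos(n[2])),'yaw from normal',np.degrees(np.arctan2(-n[1],-n[0])),'inl z',I[:,2].min(),I[:,2].max())
print('green px',green.sum(),np.argwhere(green).mean(0)[::-1],P[green].mean(0), 'deck dist',(P[green]-c0)@n if green.sum()<5 else ((P[green]-c0)@n).mean())
for nm,M,PP,bx in(('side',px,P,(235,290,255,300)),('scene',pa,Pa,(190,232,340,380))):
    k=np.zeros((480,640),bool);k[bx[0]:bx[1],bx[2]:bx[3]]=1
    k&=(M[...,0]>M[...,1]+60)&(M[...,0]>M[...,2]+60)
    h=(PP-c0)@n
    print(nm,'cap h max',np.percentile(h[k],[50,90,97]))
    t=k&(h>.133)&(h<.147);print(' top',t.sum(),PP[t].mean(0),PP[t].min(0),PP[t].max(0))
h=(P-c0)@n
dk=box&(px.max(-1)<60)&(h>.045)&(h<.065);print('griptop',dk.sum(),P[dk].mean(0),h[dk].mean(),np.argwhere(dk).mean(0)[::-1])
im=cv2.resize(b['pixels'][235:355,215:335],None,fx=5,fy=5,interpolation=cv2.INTER_CUBIC);cv2.imwrite('pics/crop.png',im[:,:,::-1])
E
python3 m.py
```

```text
plane 2475 8076 [-0.4146918  -0.10168038  0.90426313] 25.275778610141646 yaw from normal 13.77684353095243 inl z 0.03492944953290096 0.14793875832726058
green px 21 [304.80952381 327.0952381 ] [0.46288842 0.14917379 0.04923306] deck dist 0.003231382999682864
side cap h max [0.13825503 0.1409301  0.14167987]
 top 270 [0.55606301 0.14383804 0.24100009] [0.53275134 0.11286355 0.22524567] [0.58419291 0.17134857 0.25503493]
scene cap h max [0.12502208 0.13888623 0.13947202]
 top 117 [0.56884153 0.1338     0.24475591] [0.53818975 0.10758916 0.23134273] [0.59101727 0.16730406 0.2554625 ]
griptop 42 [0.49739921 0.08627289 0.11199   ] 0.05206462115813361 [310.30952381 290.95238095]
```

View pics/crop.png

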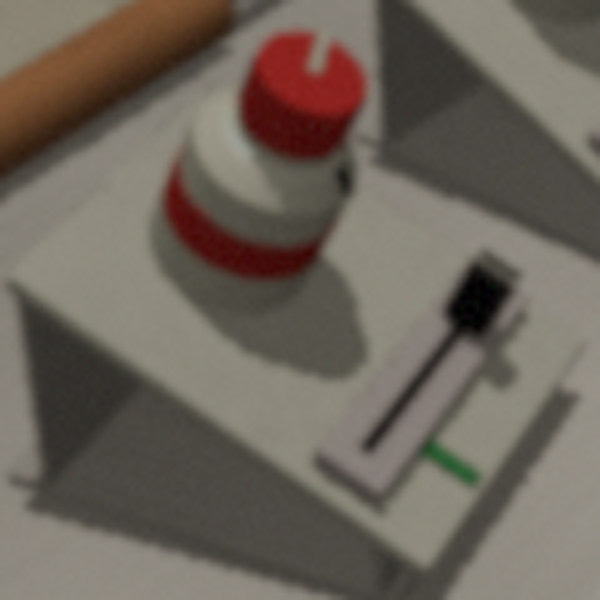

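The crop shows the strip pointing away to the upper right, the black mark on the jar's front shoulder, the grip near the −y end and the green strip further along +y. The tool stays vertical, because only a twist about its z is available. So I'll close along the flour's y, where the pads lie flat on both the cap and the grip, and turn the cap in short ratchet strokes.

```bash
cat >> m.py <<'E'
print('----')
n=n/np.linalg.norm(n);ps=np.arctan2(-n[1],-n[0]);Y=np.array([-np.sin(ps),np.cos(ps),0]);X=np.cross(Y,n)
for nm,M,PP,bx in(('side',px,P,(235,290,255,300)),('scene',pa,Pa,(190,232,340,380))):
    k=np.zeros((480,640),bool);k[bx[0]:bx[1],bx[2]:bx[3]]=1
    hh=(PP-c0)@n; k&=(M[...,0]>M[...,1]+50)&(M[...,0]>M[...,2]+50)&(hh>.135)&(hh<.146)
    q=np.stack([PP[k]@X,PP[k]@Y],1).astype(np.float32);(cx,cy),rr=cv2.minEnclosingCircle(q)
    C=cx*X+cy*Y+(c0@n+.14)*n;print(nm,'cap',C,rr,'origin xy',(C-.14*n),'y',C@Y)
G=P[green];print('green y',(G@Y).mean(),'x rel cap',(G@X).mean()-C@X,'grip y',(P[dk]@Y).mean(),'x',(P[dk]@X).mean()-C@X)
# scene cam dark grip top
ha=(Pa-c0)@n;k=np.zeros((480,640),bool);k[228:260,310:340]=1;k&=(pa.max(-1)<60)&(ha>.03);print('grip scene',k.sum(),(Pa[k]@Y).mean(),(Pa[k]@Y).min(),(Pa[k]@Y).max())
k=box&(px.max(-1)<60)&(h>.02)&(h<.065);print('grip side y',(P[k]@Y).min(),(P[k]@Y).max())
s=ctrl.read_state();print({k:np.round(s[k],3) for k in('q','tool_pos','tcp_rot','wrist_force','width')},np.degrees(ps))
E
python3 m.py|sed -n '/----/,$p'
```

```text
----
side cap [0.55831256 0.13990511 0.24320069] 0.0311612319201231 origin xy [0.61636941 0.15414036 0.11660385] y 0.002923044608905967
scene cap [0.56416042 0.13826133 0.24569767] 0.03274622932076454 origin xy [0.62221728 0.15249659 0.11910083] y -6.606063834618814e-05
green y 0.03464946596322601 x rel cap -0.1704776258733231 grip y -0.034660250431042885 x -0.12691811732728875
grip scene 74 -0.0521945640581216 -0.06073320728951232 -0.03781187650888347
grip side y -0.04377279883750554 0.0195739093692804
{'q': array([-1.163,  0.241,  0.004,  1.335,  0.   ,  1.571]), 'tool_pos': array([ 0.198, -0.459,  0.248]), 'tcp_rot': array([[ 0.918,  0.397, -0.001],
       [ 0.397, -0.918,  0.002],
       [ 0.   , -0.002, -1.   ]]), 'wrist_force': array([-1.193,  0.93 , -0.329]), 'width': np.float64(1.0)} 13.77684353095243
```

carry_out --rows '[{"dp":[0,0,-25],"twist":0,"hand":85},{"dp":[0,0,-25],"twist":0,"hand":85},{"dp":[0,0,-25],"twist":0,"hand":85},{"dp":[0,0,-25],"twist":0,"hand":85},{"dp":[20,-14,0],"twist":0,"hand":85},{"dp":[20,-14,0],"twist":0,"hand":85},{"dp":[20,-14,0],"twist":0,"hand":85},{"dp":[20,-14,0],"twist":0,"hand":85},{"dp":[20,-14,0],"twist":0,"hand":85},{"dp":[20,-14,0],"twist":0,"hand":85}]'

```text
t: 0.93
tool_pos: [0.2754, -0.3331, 0.3479]
tcp_rot: [[0.918, 0.396, -0.001], [0.396, -0.918, 0.001], [-0.0, -0.001, -1.0]]
wrist_force: [0.7, 0.6, 0.4]
width: 0.997
gripper_force: 0.0
```

carry_out --rows '[{"dp":[20,-14,0],"twist":0,"hand":85},{"dp":[20,-14,0],"twist":0,"hand":85},{"dp":[20,-14,0],"twist":0,"hand":85},{"dp":[20,-14,0],"twist":0,"hand":85},{"dp":[20,-14,0],"twist":0,"hand":85},{"dp":[20,-14,0],"twist":0,"hand":85},{"dp":[20,-14,0],"twist":0,"hand":85},{"dp":[20,-14,0],"twist":0,"hand":85},{"dp":[20,-14,0],"twist":0,"hand":85},{"dp":[20,-14,0],"twist":0,"hand":85}]'

```text
t: 1.77
tool_pos: [0.4034, -0.1252, 0.348]
tcp_rot: [[0.918, 0.397, -0.001], [0.397, -0.918, 0.0], [-0.001, -0.001, -1.0]]
wrist_force: [0.5, 0.0, 0.5]
width: 0.998
gripper_force: 0.0
```

carry_out --rows '[{"dp":[19,-19,0],"twist":0,"hand":85},{"dp":[19,-19,0],"twist":0,"hand":85},{"dp":[19,-19,0],"twist":0,"hand":85},{"dp":[19,-19,0],"twist":0,"hand":85},{"dp":[19,-19,0],"twist":0.05,"hand":85},{"dp":[19,-19,0],"twist":0.05,"hand":85},{"dp":[19,-19,0],"twist":0.068,"hand":85},{"dp":[19,-19,0],"twist":0,"hand":85},{"dp":[19,-19,0],"twist":0,"hand":85},{"dp":[0,0,0],"twist":0,"hand":85}]'

```text
t: 2.6
tool_pos: [0.5057, 0.0962, 0.3467]
tcp_rot: [[0.97, 0.242, -0.001], [0.242, -0.97, 0.001], [-0.001, -0.002, -1.0]]
wrist_force: [-1.2, -0.1, -0.3]
width: 0.997
gripper_force: 0.0
```

Run:
```python
from h import *
c=cam('wrist');save(c,'w1.png');np.savez('w1.npz',**c)
s=ctrl.read_state();print(s['q'],s['tool_pos'],s['tcp_rot'],c['fovy'],c['cx'],c['cy'],-c['R'].T@c['t'],c['R'])
```

```text
[1.85004361e-01 2.52288052e-01 2.73714957e-01 1.59447134e+00
 1.45257690e-04 3.08349903e+00] [0.50463548 0.09448202 0.346869  ] [[ 9.70594456e-01  2.40710201e-01 -2.23646540e-03]
 [ 2.40710206e-01 -9.70596993e-01 -2.70762393e-04]
 [-2.23588186e-03 -2.75539570e-04 -9.99997462e-01]] 65.70646984690485 313.001947220202 235.36685778057293 [0.5810125  0.11407529 0.47273124] [[ 2.42216905e-01 -9.70222066e-01 -3.35399345e-04]
 [-9.25616706e-01 -2.31184718e-01  2.99645357e-01]
 [-2.90800077e-01 -7.22687199e-02 -9.54050600e-01]]
```

View pics/w1.png

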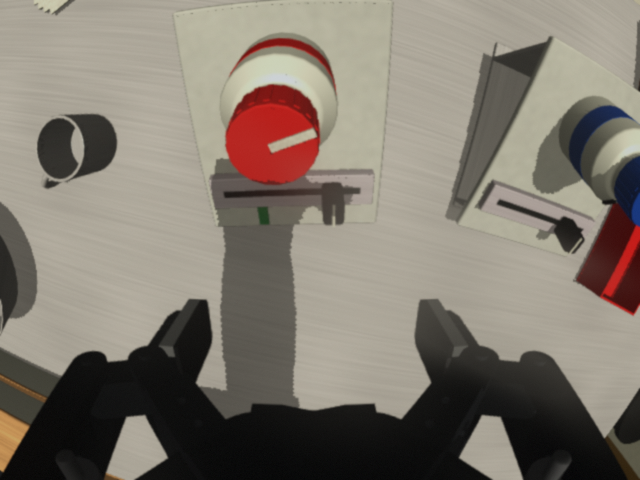

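Wrist view: the red cap is centred near (273,133) with its strip pointing right to (317,130), so about 1.9 rad loose. The green marker is at (264,215) and the grip near (333,200). q6 is at its limit, so I'll make a half turn, which also puts the camera on the robot side.

```bash
cat >> h.py <<'E'
def fcloud(c):
    v,u=np.mgrid[:480,:640]; x=u-float(c['cx']);y=v-float(c['cy']);r=np.hypot(x,y)+1e-9;th=r/c['f']
    d=np.stack([np.tan(th)*x/r,np.tan(th)*y/r,np.ones_like(r)],-1)
    return (d*c['range_z'][...,None]-c['t'])@c['R']
n=np.array([-.4105,-.1007,.9063]);ps=np.radians(13.78);Y=np.array([-np.sin(ps),np.cos(ps),0]);X=np.cross(Y,n)
def wmeas(c,c0n=None):
    P=fcloud(c);m=c['pixels'].astype(int);r,g,b=m[...,0],m[...,1],m[...,2]
    green=(g>r+30)&(g>b+25)&(P[...,2]>.02)
    G=P[green];print('green',green.sum(),G.mean(0),'y',(G@Y).mean(),(G@Y).min(),(G@Y).max())
    red=(r>g+60)&(r>b+60)&(P[...,2]>.19)&(P[...,0]>.45)&(P[...,1]>0)
    R=P[red];h=R@n;H=np.percentile(h,90);T=R[abs(h-H)<.004];q=np.stack([T@X,T@Y],1).astype(np.float32)
    (a,e),rr=cv2.minEnclosingCircle(cv2.convexHull(q));print('cap',a*X+e*Y+H*n,'r',rr,'H',H,'y',e)
    return P,m
E
python3 - <<'E'
from h import *
d=np.load('w1.npz');c={k:d[k] for k in d.files};P,m=wmeas(c)
im=cv2.resize(m[150:240,200:390].astype(np.uint8),None,fx=4,fy=4,interpolation=cv2.INTER_CUBIC);cv2.imwrite('pics/w1c.png',im[:,:,::-1])
H=.14+0; dk=(m.max(-1)<60)&(P[...,2]>.07)&(P[...,2]<.13)&(P[...,1]>0)&(P[...,0]>.4);print('grip',dk.sum(),P[dk].mean(0),(P[dk]@Y).min(),(P[dk]@Y).max(),np.argwhere(dk).mean(0))
E
```

```text
h.py:17: RuntimeWarning: Mean of empty slice.
  G=P[green];print('green',green.sum(),G.mean(0),'y',(G@Y).mean(),(G@Y).min(),(G@Y).max())
  ret = um.true_divide(
  ret = ret.dtype.type(ret / rcount)
Traceback (most recent call last):
  File "h.py", line 17, in wmeas
    G=P[green];print('green',green.sum(),G.mean(0),'y',(G@Y).mean(),(G@Y).min(),(G@Y).max())
                                                                    ~~~~~~~~~^^
ValueError: zero-size array to reduction operation minimum which has no identity
```

carry_out --rows '[{"dp":[0,0,0],"twist":-0.124,"hand":85},{"dp":[0,0,0],"twist":-0.124,"hand":85},{"dp":[0,0,0],"twist":-0.124,"hand":85},{"dp":[0,0,0],"twist":-0.124,"hand":85},{"dp":[0,0,0],"twist":-0.124,"hand":85},{"dp":[0,0,0],"twist":-0.124,"hand":85},{"dp":[0,0,0],"twist":-0.124,"hand":85},{"dp":[0,0,0],"twist":-0.124,"hand":85},{"dp":[0,0,0],"twist":-0.124,"hand":85},{"dp":[0,0,0],"twist":-0.124,"hand":85}]'

```text
t: 3.48
tool_pos: [0.5035, 0.0917, 0.3482]
tcp_rot: [[0.086, 0.996, -0.001], [0.996, -0.086, -0.0], [-0.001, -0.001, -1.0]]
wrist_force: [-0.6, -0.1, 0.3]
width: 0.996
gripper_force: 0.0
```

carry_out --rows '[{"dp":[0,0,0],"twist":-0.124,"hand":85},{"dp":[0,0,0],"twist":-0.124,"hand":85},{"dp":[0,0,0],"twist":-0.124,"hand":85},{"dp":[0,0,0],"twist":-0.124,"hand":85},{"dp":[0,0,0],"twist":-0.124,"hand":85},{"dp":[0,0,0],"twist":-0.124,"hand":85},{"dp":[0,0,0],"twist":-0.124,"hand":85},{"dp":[0,0,0],"twist":-0.124,"hand":85},{"dp":[0,0,0],"twist":-0.124,"hand":85},{"dp":[0,0,0],"twist":-0.124,"hand":85}]'

```text
t: 4.32
tool_pos: [0.5035, 0.0916, 0.3482]
tcp_rot: [[-0.914, 0.405, -0.001], [0.405, 0.914, -0.0], [0.001, -0.001, -1.0]]
wrist_force: [0.2, 0.7, 0.6]
width: 0.992
gripper_force: 0.0
```

```bash
sed -i 's/(g>r+30)&(g>b+25)&(P\[...,2\]>.02)/(g>r+20)\&(g>b+15)\&(P[...,2]>.02)\&(P[...,2]<.09)\&(P[...,0]>.4)\&(P[...,1]>0)/' h.py
python3 - <<'E'
from h import *
d=np.load('w1.npz');c={k:d[k] for k in d.files};m=c['pixels'];print(m[215,264],c['range_z'][215,264],fcloud(c)[215,264]);P,m=wmeas(c)
w=(P@n>.18)&(m.min(-1)>140)&(P[...,2]>.21)&(P[...,0]>.45)&(P[...,0]<.65)&(P[...,1]>.05);w&=(np.abs(P[...,2]-.24)<.03)
print('strip',w.sum(),P[w].mean(0),P[w]@X@np.ones(w.sum())/w.sum(),(P[w]@Y).mean())
dk=(m.max(-1)<70)&(P[...,2]>.07)&(P[...,2]<.13)&(P[...,1]>0)&(P[...,0]>.4)
if dk.any(): print('grip',dk.sum(),P[dk].mean(0),(P[dk]@Y).min(),(P[dk]@Y).max(),np.argwhere(dk).mean(0))
E
```

```text
[36 63 34] 0.4366698 [0.46228958 0.14433124 0.04892592]
green 127 [0.46096969 0.1453454  0.04794583] y 0.03136157505170675 0.02610851124915431 0.036107901799549355
cap [0.56011332 0.13590341 0.24320329] r 0.029894094914197922 H -0.02319617833770571 y -0.0014246415812522173
strip 0 [nan nan nan] nan nan
grip 1279 [0.49607991 0.28518428 0.07806015] -0.05474344345586814 0.3250082129816125 [169.21813917 161.5488663 ]<stdin>:4: RuntimeWarning: Mean of empty slice.
  ret = um.true_divide(
<stdin>:4: RuntimeWarning: invalid value encountered in scalar divide
  ret = ret.dtype.type(ret / rcount)
```

carry_out --rows '[{"dp":[-9.5,16.6,0],"twist":0,"hand":85},{"dp":[-9.5,16.6,0],"twist":0,"hand":85},{"dp":[-9.5,16.6,0],"twist":0,"hand":85},{"dp":[-9.5,16.6,0],"twist":0,"hand":85},{"dp":[0,0,0],"twist":-0.124,"hand":85},{"dp":[0,0,0],"twist":-0.124,"hand":85},{"dp":[0,0,0],"twist":-0.124,"hand":85},{"dp":[0,0,0],"twist":-0.124,"hand":85},{"dp":[0,0,0],"twist":-0.124,"hand":85},{"dp":[0,0,0],"twist":-0.124,"hand":85}]'

```text
t: 5.15
tool_pos: [0.5655, 0.1366, 0.3481]
tcp_rot: [[-0.947, -0.321, -0.001], [-0.321, 0.947, -0.001], [0.001, -0.0, -1.0]]
wrist_force: [-0.0, -1.0, 0.4]
width: 0.996
gripper_force: 0.0
```

carry_out --rows '[{"dp":[0,0,0],"twist":-0.104,"hand":85},{"dp":[0,0,0],"twist":-0.104,"hand":85},{"dp":[0,0,0],"twist":-0.104,"hand":85},{"dp":[0,0,0],"twist":-0.104,"hand":85},{"dp":[0,0,15],"twist":0,"hand":85},{"dp":[0,0,15],"twist":0,"hand":85},{"dp":[0,0,10],"twist":0,"hand":85},{"dp":[0,0,0],"twist":0,"hand":85},{"dp":[0,0,0],"twist":0,"hand":85},{"dp":[0,0,0],"twist":0,"hand":85}]'

```text
t: 5.98
tool_pos: [0.566, 0.1372, 0.3091]
tcp_rot: [[-0.74, -0.673, 0.001], [-0.673, 0.74, 0.0], [-0.001, -0.0, -1.0]]
wrist_force: [-0.2, -0.6, -0.0]
width: 0.997
gripper_force: 0.0
```

Now descend and close, then twist.

carry_out --rows '[{"dp":[0,0,14],"twist":0,"hand":85},{"dp":[0,0,14],"twist":0,"hand":85},{"dp":[0,0,14],"twist":0,"hand":85},{"dp":[0,0,14],"twist":0,"hand":85},{"dp":[0,0,14],"twist":0,"hand":85},{"dp":[0,0,14],"twist":0,"hand":85},{"dp":[0,0,0],"twist":0,"hand":85},{"dp":[0,0,0],"twist":0,"hand":85},{"dp":[0,0,0],"twist":0,"hand":85},{"dp":[0,0,0],"twist":0,"hand":85}]'

```text
t: 6.82
tool_pos: [0.5669, 0.1379, 0.226]
tcp_rot: [[-0.74, -0.673, 0.003], [-0.673, 0.74, 0.001], [-0.002, -0.001, -1.0]]
wrist_force: [0.2, -0.2, 0.5]
width: 0.99
gripper_force: 0.0
```

carry_out --rows '[{"dp":[0,0,0],"twist":0,"hand":50},{"dp":[0,0,0],"twist":0,"hand":50},{"dp":[0,0,0],"twist":0,"hand":50},{"dp":[0,0,0],"twist":0,"hand":50},{"dp":[0,0,0],"twist":0,"hand":50},{"dp":[0,0,0],"twist":0,"hand":50},{"dp":[0,0,0],"twist":0,"hand":50},{"dp":[0,0,0],"twist":0,"hand":50},{"dp":[0,0,0],"twist":0,"hand":50},{"dp":[0,0,0],"twist":0,"hand":50}]' --grip_force 30

```text
t: 7.65
tool_pos: [0.5661, 0.1383, 0.226]
tcp_rot: [[-0.74, -0.673, 0.002], [-0.673, 0.74, 0.001], [-0.002, -0.0, -1.0]]
wrist_force: [-2.7, 1.6, 4.5]
width: 0.724
gripper_force: 31.8
```

carry_out --rows '[{"dp":[0,0,0],"twist":0.05,"hand":50},{"dp":[0,0,0],"twist":0.06,"hand":50},{"dp":[0,0,0],"twist":0.06,"hand":50},{"dp":[0,0,0],"twist":0.06,"hand":50},{"dp":[0,0,0],"twist":0.06,"hand":50},{"dp":[0,0,0],"twist":0.06,"hand":50},{"dp":[0,0,0],"twist":0.06,"hand":50},{"dp":[0,0,0],"twist":0.06,"hand":50},{"dp":[0,0,0],"twist":0,"hand":50},{"dp":[0,0,0],"twist":0,"hand":50}]'

```text
t: 8.48
tool_pos: [0.5676, 0.1389, 0.2246]
tcp_rot: [[-0.964, -0.266, 0.003], [-0.266, 0.964, 0.003], [-0.004, 0.002, -1.0]]
wrist_force: [4.9, 2.2, -3.2]
width: 0.681
gripper_force: 33.7
```

```bash
cat > ang.py <<'E'
from h import *
import sys
np.set_printoptions(precision=4,suppress=True)
s=ctrl.read_state();print('q6',s['q'][5],'F',np.array(s['wrist_force']),'M',np.array(s['torque']))
C=np.array([.5601,.1359,.242])
for nm in('side','scene','wrist'):
    c=cam(nm);P=(fcloud if nm=='wrist' else cloud)(c);m=c['pixels'].astype(int)
    D=P-C;h=D@n;u,v=D@X,D@Y;k=(abs(h)<.008)&(u*u+v*v<.031**2)
    sat=m.max(-1)-m.min(-1);w=k&(sat<60)&(m.max(-1)>70)
    print(nm,'top px',k.sum(),'strip',w.sum(),end=' ')
    if w.sum()>3:
        a,b=u[w].mean(),v[w].mean()
        # tight: pointing -X ; anticlockwise about n
        print('mean',a,b,'angle',np.arctan2(-b,-a))
    else: print()
    if len(sys.argv)>1: save(c,nm+sys.argv[1]+'.png')
E
python3 ang.py s1
```

```text
q6 -0.03010994279853072 F [ 4.8629  2.2196 -3.2369] M [ 0.9715 -0.9438 -0.0723]
side top px 250 strip 79 mean -0.007689982732533102 -0.010782541051302193 angle 0.9512738467416618
scene top px 81 strip 2 
wrist top px 22350 strip 1759 mean -0.0009261133593490106 -0.0115727883918503 angle 1.4909414169773008
```

The cap follows the hand and now reads about 1.49 rad. Continue the stroke.

carry_out --rows '[{"dp":[0,0,0],"twist":0.06,"hand":50},{"dp":[0,0,0],"twist":0.06,"hand":50},{"dp":[0,0,0],"twist":0.06,"hand":50},{"dp":[0,0,0],"twist":0.06,"hand":50},{"dp":[0,0,0],"twist":0.06,"hand":50},{"dp":[0,0,0],"twist":0.06,"hand":50},{"dp":[0,0,0],"twist":0.06,"hand":50},{"dp":[0,0,0],"twist":0.06,"hand":50},{"dp":[0,0,0],"twist":0,"hand":50},{"dp":[0,0,0],"twist":0,"hand":50}]'

```text
t: 9.47
tool_pos: [0.5659, 0.1395, 0.2272]
tcp_rot: [[-0.979, 0.205, 0.002], [0.205, 0.979, 0.008], [-0.0, 0.009, -1.0]]
wrist_force: [-5.2, -7.0, 6.8]
width: 0.679
gripper_force: 97.9
```

```bash
python3 ang.py
```

```text
q6 0.44460139272478055 F [-5.2373 -7.0238  6.8048] M [3.6074 0.2219 2.009 ]
side top px 326 strip 82 mean -0.0031569968144974985 -0.009370688270785793 angle 1.2458380704886598
scene top px 119 strip 14 mean -0.005319416409905188 -0.01630973121405524 angle 1.2555247783280798
wrist top px 20338 strip 1370 mean -0.004990869022471299 -0.009855394271914637 angle 1.1020339731279314
```

carry_out --rows '[{"dp":[0,0,0],"twist":0,"hand":85},{"dp":[0,0,0],"twist":0,"hand":85},{"dp":[0,0,0],"twist":0,"hand":85},{"dp":[0,0,0],"twist":0,"hand":85},{"dp":[0,0,0],"twist":0,"hand":85},{"dp":[0,0,0],"twist":-0.12,"hand":85},{"dp":[0,0,0],"twist":-0.12,"hand":85},{"dp":[0,0,0],"twist":-0.12,"hand":85},{"dp":[0,0,0],"twist":-0.12,"hand":85},{"dp":[0,0,0],"twist":-0.12,"hand":85}]'

```text
t: 10.45
tool_pos: [0.5659, 0.1377, 0.2239]
tcp_rot: [[-0.923, -0.384, -0.001], [-0.384, 0.923, -0.0], [0.001, -0.0, -1.0]]
wrist_force: [-0.2, 0.2, 0.9]
width: 0.992
gripper_force: 0.0
```

carry_out --rows '[{"dp":[0,0,0],"twist":-0.12,"hand":85},{"dp":[0,0,0],"twist":-0.12,"hand":85},{"dp":[0,0,0],"twist":-0.12,"hand":85},{"dp":[0,0,0],"twist":0,"hand":50},{"dp":[0,0,0],"twist":0,"hand":50},{"dp":[0,0,0],"twist":0,"hand":50},{"dp":[0,0,0],"twist":0,"hand":50},{"dp":[0,0,0],"twist":0,"hand":50},{"dp":[0,0,0],"twist":0,"hand":50},{"dp":[0,0,0],"twist":0,"hand":50}]'

```text
t: 11.28
tool_pos: [0.5658, 0.138, 0.2247]
tcp_rot: [[-0.733, -0.68, -0.0], [-0.68, 0.733, 0.001], [-0.0, 0.0, -1.0]]
wrist_force: [-3.8, 1.5, 4.7]
width: 0.726
gripper_force: 32.9
```

```bash
python3 ang.py
```

```text
q6 -0.5086583149635616 F [-3.7982  1.4672  4.6538] M [ 0.1616  0.5969 -0.3324]
side top px 152 strip 73 mean -0.008702896306217183 -0.007795611688284541 angle 0.7304615777613176
scene top px 54 strip 9 mean -0.010882372871484053 -0.016360703107945462 angle 0.9838422888349273
wrist top px 20947 strip 1824 mean -0.005717926564126397 -0.011367098862995351 angle 1.1047322327988596
```

Stroke 2: twist +0.7.

carry_out --rows '[{"dp":[0,0,0],"twist":0.08,"hand":50},{"dp":[0,0,0],"twist":0.08,"hand":50},{"dp":[0,0,0],"twist":0.08,"hand":50},{"dp":[0,0,0],"twist":0.08,"hand":50},{"dp":[0,0,0],"twist":0.08,"hand":50},{"dp":[0,0,0],"twist":0.08,"hand":50},{"dp":[0,0,0],"twist":0.08,"hand":50},{"dp":[0,0,0],"twist":0.08,"hand":50},{"dp":[0,0,0],"twist":0.08,"hand":50},{"dp":[0,0,0],"twist":0,"hand":50}]'

```text
t: 12.27
tool_pos: [0.5665, 0.1391, 0.2243]
tcp_rot: [[-1.0, -0.03, 0.001], [-0.03, 1.0, 0.005], [-0.001, 0.005, -1.0]]
wrist_force: [0.3, -1.7, 1.4]
width: 0.684
gripper_force: 59.8
```

```bash
python3 ang.py
```

```text
q6 0.20837353540552886 F [ 0.3028 -1.7223  1.3962] M [2.977  0.0909 1.2148]
side top px 282 strip 82 mean -0.008977438645368409 -0.007326877854575949 angle 0.6845072949002795
scene top px 98 strip 4 mean -0.0020766415483845424 -0.008715535453089012 angle 1.3368887524593218
wrist top px 21662 strip 1712 mean -0.01099579024391655 -0.006547617104930372 angle 0.5370788642727622
```

carry_out --rows '[{"dp":[0,0,0],"twist":0,"hand":85},{"dp":[0,0,0],"twist":0,"hand":85},{"dp":[0,0,0],"twist":0,"hand":85},{"dp":[0,0,0],"twist":0,"hand":85},{"dp":[0,0,0],"twist":0,"hand":85},{"dp":[0,0,0],"twist":-0.12,"hand":85},{"dp":[0,0,0],"twist":-0.12,"hand":85},{"dp":[0,0,0],"twist":-0.12,"hand":85},{"dp":[0,0,0],"twist":-0.12,"hand":85},{"dp":[0,0,0],"twist":-0.12,"hand":85}]'

```text
t: 13.25
tool_pos: [0.566, 0.1374, 0.2242]
tcp_rot: [[-0.806, -0.592, -0.0], [-0.592, 0.806, -0.001], [0.001, -0.001, -1.0]]
wrist_force: [-0.0, 0.3, -0.2]
width: 0.998
gripper_force: 0.0
```

carry_out --rows '[{"dp":[0,0,0],"twist":-0.12,"hand":85},{"dp":[0,0,0],"twist":0,"hand":85},{"dp":[0,0,0],"twist":0,"hand":50},{"dp":[0,0,0],"twist":0,"hand":50},{"dp":[0,0,0],"twist":0,"hand":50},{"dp":[0,0,0],"twist":0,"hand":50},{"dp":[0,0,0],"twist":0,"hand":50},{"dp":[0,0,0],"twist":0,"hand":50},{"dp":[0,0,0],"twist":0,"hand":50},{"dp":[0,0,0],"twist":0,"hand":50}]'

```text
t: 14.08
tool_pos: [0.5657, 0.1379, 0.2249]
tcp_rot: [[-0.733, -0.68, 0.0], [-0.68, 0.733, 0.0], [-0.0, 0.0, -1.0]]
wrist_force: [-4.2, 0.8, 5.6]
width: 0.725
gripper_force: 32.7
```

```bash
python3 ang.py
```

```text
q6 -0.5085180871622141 F [-4.2069  0.8308  5.6012] M [ 0.0874  0.652  -0.3295]
side top px 148 strip 80 mean -0.00967466640715393 -0.005383059197401804 angle 0.5077494605470888
scene top px 57 strip 9 mean -0.014369838247746701 -0.014052592773871993 angle 0.774236827484227
wrist top px 20911 strip 1817 mean -0.011342197114797944 -0.006835009549670853 angle 0.5423421094927108
```

carry_out --rows '[{"dp":[0,0,0],"twist":0.08,"hand":50},{"dp":[0,0,0],"twist":0.08,"hand":50},{"dp":[0,0,0],"twist":0.08,"hand":50},{"dp":[0,0,0],"twist":0.08,"hand":50},{"dp":[0,0,0],"twist":0.08,"hand":50},{"dp":[0,0,0],"twist":0.08,"hand":50},{"dp":[0,0,0],"twist":0.06,"hand":50},{"dp":[0,0,0],"twist":0.06,"hand":50},{"dp":[0,0,0],"twist":0.04,"hand":50},{"dp":[0,0,0],"twist":0,"hand":50}]'

```text
t: 15.07
tool_pos: [0.5667, 0.1388, 0.2243]
tcp_rot: [[-0.994, -0.109, 0.001], [-0.109, 0.994, 0.003], [-0.001, 0.003, -1.0]]
wrist_force: [1.6, 0.4, -0.2]
width: 0.679
gripper_force: 50.9
```

```bash
python3 ang.py
```

```text
q6 0.1296653624635606 F [ 1.6207  0.3808 -0.1964] M [ 1.872  -0.1093  0.6156]
side top px 275 strip 85 mean -0.010414015532571931 -0.003533082568072168 angle 0.3270770743634616
scene top px 93 strip 9 mean -0.0020547185464415063 0.0041887325759051 angle -1.1147496150028542
wrist top px 22021 strip 1759 mean -0.013192358071561697 -0.0006339404770318206 angle 0.04801667708188096
```

carry_out --rows '[{"dp":[0,0,0],"twist":0.05,"hand":50},{"dp":[0,0,0],"twist":0.05,"hand":50},{"dp":[0,0,0],"twist":0.05,"hand":50},{"dp":[0,0,0],"twist":0.05,"hand":50},{"dp":[0,0,0],"twist":0,"hand":50},{"dp":[0,0,0],"twist":0,"hand":50},{"dp":[0,0,0],"twist":0,"hand":50},{"dp":[0,0,0],"twist":0,"hand":50},{"dp":[0,0,0],"twist":0,"hand":50},{"dp":[0,0,0],"twist":0,"hand":50}]'

```text
t: 16.05
tool_pos: [0.5698, 0.1385, 0.2249]
tcp_rot: [[-0.996, 0.09, 0.008], [0.09, 0.996, 0.003], [-0.008, 0.004, -1.0]]
wrist_force: [8.8, -1.1, -4.4]
width: 0.687
gripper_force: 96.4
```

```bash
python3 ang.py
```

```text
q6 0.3281811397885435 F [ 8.7755 -1.1287 -4.4198] M [ 2.4321 -2.2009  1.1167]
side top px 326 strip 94 mean -0.009126183024397527 -0.0037426973543438573 angle 0.3891874986115032
scene top px 98 strip 11 mean -0.007443392891339707 0.0023961920627937052 angle -0.31144545602552026
wrist top px 21957 strip 1758 mean -0.013458346881935751 0.00011172282438709702 angle -0.00830118729238349
```

carry_out --rows '[{"dp":[0,0,0],"twist":0,"hand":85},{"dp":[0,0,0],"twist":0,"hand":85},{"dp":[0,0,0],"twist":0,"hand":85},{"dp":[0,0,0],"twist":0,"hand":85},{"dp":[0,0,0],"twist":0,"hand":85},{"dp":[0,0,0],"twist":-0.1,"hand":85},{"dp":[0,0,0],"twist":-0.1,"hand":85},{"dp":[0,0,0],"twist":0,"hand":85},{"dp":[0,0,-15],"twist":0,"hand":85},{"dp":[0,0,-15],"twist":0,"hand":85}]'

```text
t: 17.03
tool_pos: [0.565, 0.1374, 0.2535]
tcp_rot: [[-0.994, -0.105, -0.003], [-0.105, 0.994, -0.001], [0.003, -0.001, -1.0]]
wrist_force: [0.1, 0.6, 0.4]
width: 0.996
gripper_force: 0.0
```

carry_out --rows '[{"dp":[0,0,-20],"twist":0,"hand":85},{"dp":[0,0,-20],"twist":0,"hand":85},{"dp":[0,0,-20],"twist":0,"hand":85},{"dp":[0,0,-20],"twist":0,"hand":85},{"dp":[20,0,0],"twist":0,"hand":85},{"dp":[20,0,0],"twist":0,"hand":85},{"dp":[20,0,0],"twist":0,"hand":85},{"dp":[20,0,0],"twist":0,"hand":85},{"dp":[0,0,0],"twist":0,"hand":85},{"dp":[0,0,0],"twist":0,"hand":85}]'

```text
t: 17.87
tool_pos: [0.4858, 0.1289, 0.335]
tcp_rot: [[-0.994, -0.106, 0.001], [-0.106, 0.994, -0.0], [-0.001, -0.0, -1.0]]
wrist_force: [1.2, -0.4, -0.7]
width: 0.993
gripper_force: 0.0
```

```bash
python3 ang.py 9
python3 - <<'E'
from h import *
c=cam('wrist');np.savez('w2.npz',**c);P,m=wmeas(c)
s=ctrl.read_state();print(s['tool_pos'],s['tcp_rot'],s['q'])
E
```

```text
q6 0.15311944764787203 F [ 1.1777 -0.4176 -0.7294] M [-0.0164  0.0029 -0.053 ]
side top px 326 strip 54 mean -0.011234596175908438 -0.0045294972102032744 angle 0.3832395958198982
scene top px 134 strip 4 mean -0.020933924008949265 -0.009124633684389628 angle 0.4110480844226584
wrist top px 5266 strip 399 mean -0.015893232382756046 0.0003031451459758383 angle -0.019071538382248173
green 217 [0.46270612 0.14616253 0.04875783] y 0.0317415747178129 0.026574754165905858 0.03650146420671486
cap [0.55963206 0.13591535 0.24311016] r 0.02937302179634571 H -0.023084224251280136 y -0.001298413029871881
[0.4871697  0.12910745 0.3341157 ] [[-9.94248072e-01 -1.07101588e-01  1.47875762e-04]
 [-1.07101606e-01  9.94248073e-01 -1.21922784e-04]
 [-1.33967067e-04 -1.37059224e-04 -9.99999982e-01]] [ 2.59148611e-01  2.30004260e-01  2.12138770e-01  1.55281914e+00
 -1.55745900e-04  1.51841184e-01]
```

View pics/wrist9.png

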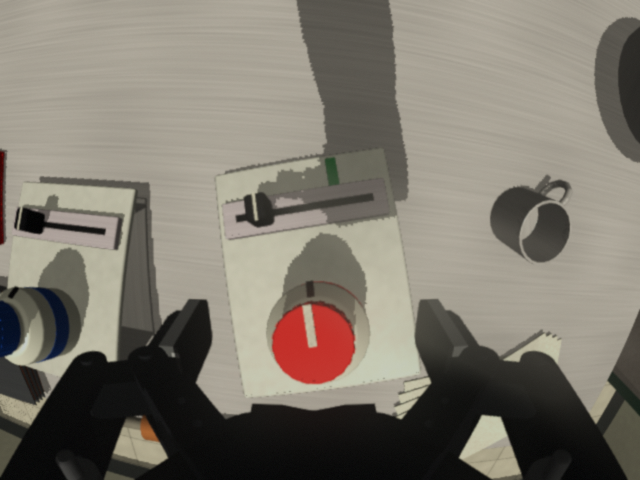

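The strip (310,325) now points at the black mark (310,288), so the cap is tight. The grip is at (258,208) and the green marker at (331,172). Next, measure the grip.

Run:
```python
from h import *
d=np.load('w2.npz');c={k:d[k] for k in d.files};P=fcloud(c);m=c['pixels']
C=np.array([.5598,.1359,.2425]);D=P-C;h=D@n+.14
b=np.zeros((480,640),bool);b[185:235,235:285]=1
for lo,hi in((.02,.05),(.052,.062)):
    k=b&(h>lo)&(h<hi);q=P[k];print(lo,k.sum(),q.mean(0),'y',(q@Y).min(),(q@Y).max(),'x',(D[k]@X).min(),(D[k]@X).max(),'h',h[k].mean(), 'bright',(m.max(-1)[k]>90).sum())
k=b&(h>.052)&(h<.062)
g=m.max(-1);w=k&(g>90)
if w.any(): print('line y',(P[w]@Y).mean())
```

```text
0.02 231 [0.50999155 0.0824654  0.09840666] y -0.05681101773115056 -0.03579144764560398 x -0.13667478835472513 -0.10862920768624244 h 0.0352354391364865 bright 8
0.052 586 [0.49730227 0.07324676 0.11385639] y -0.05881114284593416 -0.03675594710556584 x -0.13748641828344568 -0.1096568113835352 h 0.05537480004575215 bright 131
line y -0.04855592749554164
```

carry_out --rows '[{"dp":[0,0,0],"twist":-0.067,"hand":60},{"dp":[0,0,0],"twist":-0.067,"hand":60},{"dp":[2.3,-14,0],"twist":0,"hand":60},{"dp":[2.3,-14,0],"twist":0,"hand":60},{"dp":[2.3,-14,0],"twist":0,"hand":60},{"dp":[2.3,-14,0],"twist":0,"hand":60},{"dp":[0,0,15],"twist":0,"hand":60},{"dp":[0,0,15],"twist":0,"hand":60},{"dp":[0,0,0],"twist":0,"hand":60},{"dp":[0,0,0],"twist":0,"hand":60}]'

```text
t: 18.9
tool_pos: [0.4909, 0.0723, 0.3034]
tcp_rot: [[-0.971, -0.239, -0.003], [-0.239, 0.971, -0.0], [0.003, 0.0, -1.0]]
wrist_force: [0.6, -0.8, -0.1]
width: 0.703
gripper_force: 0.0
```

Run:
```python
from h import *
s=ctrl.read_state();p=s['tool_pos'];print(p,'y',p@Y,'dir',p@np.array([.971,.238,0]),np.degrees(np.arctan2(s['tcp_rot'][1][0],s['tcp_rot'][0][0])),s['width'])
```

```text
[0.49089087 0.07229727 0.30341506] y -0.046711111728358096 dir 0.49386178734216774 -166.1606206050663 0.7034100359773031
```

Descend 198 mm, slower towards the end.

carry_out --rows '[{"dp":[0,0,15],"twist":0,"hand":60},{"dp":[0,0,15],"twist":0,"hand":60},{"dp":[0,0,15],"twist":0,"hand":60},{"dp":[0,0,15],"twist":0,"hand":60},{"dp":[0,0,15],"twist":0,"hand":60},{"dp":[0,0,15],"twist":0,"hand":60},{"dp":[0,0,12],"twist":0,"hand":60},{"dp":[0,0,12],"twist":0,"hand":60},{"dp":[0,0,0],"twist":0,"hand":60},{"dp":[0,0,0],"twist":0,"hand":60}]'

```text
t: 19.73
tool_pos: [0.4913, 0.0727, 0.1907]
tcp_rot: [[-0.971, -0.24, -0.0], [-0.24, 0.971, -0.0], [0.0, 0.0, -1.0]]
wrist_force: [-0.1, 0.3, 1.0]
width: 0.707
gripper_force: 0.0
```

carry_out --rows '[{"dp":[0,0,12],"twist":0,"hand":60},{"dp":[0,0,12],"twist":0,"hand":60},{"dp":[0,0,12],"twist":0,"hand":60},{"dp":[0,0,10],"twist":0,"hand":60},{"dp":[0,0,10],"twist":0,"hand":60},{"dp":[0,0,10],"twist":0,"hand":60},{"dp":[0,0,9],"twist":0,"hand":60},{"dp":[0,0,8],"twist":0,"hand":60},{"dp":[0,0,0],"twist":0,"hand":60},{"dp":[0,0,0],"twist":0,"hand":60}]'

```text
t: 20.57
tool_pos: [0.4906, 0.0724, 0.1068]
tcp_rot: [[-0.971, -0.24, -0.001], [-0.24, 0.971, -0.0], [0.001, 0.0, -1.0]]
wrist_force: [0.4, -0.8, -0.0]
width: 0.699
gripper_force: 0.0
```

carry_out --rows '[{"dp":[0,0,0],"twist":0,"hand":18},{"dp":[0,0,0],"twist":0,"hand":18},{"dp":[0,0,0],"twist":0,"hand":18},{"dp":[0,0,0],"twist":0,"hand":18},{"dp":[0,0,0],"twist":0,"hand":18},{"dp":[0,0,0],"twist":0,"hand":18},{"dp":[0,0,0],"twist":0,"hand":18},{"dp":[0,0,0],"twist":0,"hand":18},{"dp":[0,0,0],"twist":0,"hand":18},{"dp":[0,0,0],"twist":0,"hand":18}]' --grip_force 20

```text
t: 21.4
tool_pos: [0.4914, 0.0725, 0.1079]
tcp_rot: [[-0.971, -0.24, 0.001], [-0.24, 0.971, 0.0], [-0.001, -0.0, -1.0]]
wrist_force: [-0.7, 0.1, 5.0]
width: 0.252
gripper_force: 21.7
```

Run:
```python
from h import *
s=ctrl.read_state();p=s['tool_pos'];print(p,'y',p@Y,s['wrist_force'],s['width']*85.4)
c=cam('wrist');wmeas(c)
```

```text
[0.49137959 0.07253292 0.1079225 ] y -0.04659864892927561 [-0.74635953  0.09029348  4.95309677] 21.49613527438493
green 1044 [0.46422353 0.14635681 0.04933299] y 0.031568821434427304 0.02545776805932734 0.03755942564056549Traceback (most recent call last):
  File "<stdin>", line 3, in <module>
  File "h.py", line 19, in wmeas
    R=P[red];h=R@n;H=np.percentile(h,90);T=R[abs(h-H)<.004];q=np.stack([T@X,T@Y],1).astype(np.float32)
                     ~~~~~~~~~~~~~^^^^^^
    return _quantile_unchecked(
        a, q, axis, out, overwrite_input, method, keepdims, weights)
    return _ureduce(a,
                    func=_quantile_ureduce_func,
    ...<5 lines>...
                    overwrite_input=overwrite_input,
                    method=method)
    r = func(a, **kwargs)
    result = _quantile(arr,
                       quantiles=q,
    ...<2 lines>...
                       out=out,
                       weights=wgt)
    slices_having_nans = np.isnan(arr[-1, ...])
                                  ~~~^^^^^^^^^
IndexError: index -1 is out of bounds for axis 0 with size 0
```

carry_out --rows '[{"dp":[0,9.8,0],"twist":0,"hand":18},{"dp":[0,9.8,0],"twist":0,"hand":18},{"dp":[0,9.8,0],"twist":0,"hand":18},{"dp":[0,9.8,0],"twist":0,"hand":18},{"dp":[0,9.8,0],"twist":0,"hand":18},{"dp":[0,9.8,0],"twist":0,"hand":18},{"dp":[0,9.8,0],"twist":0,"hand":18},{"dp":[0,9.8,0],"twist":0,"hand":18},{"dp":[0,0,0],"twist":0,"hand":18},{"dp":[0,0,0],"twist":0,"hand":18}]'

```text
t: 22.28
tool_pos: [0.4703, 0.1492, 0.1079]
tcp_rot: [[-0.97, -0.241, -0.003], [-0.241, 0.97, 0.0], [0.003, 0.001, -1.0]]
wrist_force: [-6.5, 0.3, 11.2]
width: 0.254
gripper_force: 22.2
```

Run:
```python
from h import *
s=ctrl.read_state();p=s['tool_pos'];print(p,'y',p@Y,s['wrist_force'],s['width']*85.4)
```

```text
[0.47028783 0.14915057 0.10793267] y 0.032837684832007025 [-6.45143609  0.30988931 11.21600984] 21.7102190633662
```

carry_out --rows '[{"dp":[0,0,0],"twist":0,"hand":55},{"dp":[0,0,0],"twist":0,"hand":55},{"dp":[0,0,0],"twist":0,"hand":55},{"dp":[0,0,0],"twist":0,"hand":55},{"dp":[0,0,0],"twist":0,"hand":55},{"dp":[0,0,-12],"twist":0,"hand":55},{"dp":[0,0,-15],"twist":0,"hand":55},{"dp":[0,0,-20],"twist":0,"hand":55},{"dp":[0,0,-20],"twist":0,"hand":55},{"dp":[0,0,-20],"twist":0,"hand":55}]'

```text
t: 23.12
tool_pos: [0.472, 0.1484, 0.1949]
tcp_rot: [[-0.971, -0.24, -0.001], [-0.24, 0.971, -0.0], [0.001, -0.0, -1.0]]
wrist_force: [0.3, 0.9, 0.6]
width: 0.64
gripper_force: 0.0
```

carry_out --rows '[{"dp":[0,0,-25],"twist":0,"hand":55},{"dp":[0,0,-25],"twist":0,"hand":55},{"dp":[0,0,-25],"twist":0,"hand":55},{"dp":[0,0,-25],"twist":0,"hand":55},{"dp":[0,0,-25],"twist":0,"hand":55},{"dp":[0,0,0],"twist":0,"hand":55},{"dp":[0,0,0],"twist":0,"hand":55},{"dp":[0,0,0],"twist":0,"hand":55},{"dp":[0,0,0],"twist":0,"hand":55},{"dp":[0,0,0],"twist":0,"hand":55}]'

```text
t: 23.95
tool_pos: [0.4715, 0.1484, 0.3178]
tcp_rot: [[-0.971, -0.24, -0.003], [-0.24, 0.971, -0.001], [0.003, -0.0, -1.0]]
wrist_force: [0.0, -0.1, -0.2]
width: 0.644
gripper_force: 0.0
```

```bash
python3 ang.py F
python3 - <<'E'
from h import *
c=cam('wrist');P,m=wmeas(c);C=np.array([.5598,.1359,.2425]);D=P-C;h=D@n+.14
u=D@X;k=(h>.052)&(h<.062)&(u<-.105)&(u>-.142)&(abs(P@Y)<.12)
print('grip y',k.sum(),(P[k]@Y).mean(),np.percentile(P[k]@Y,[2,98]));w=k&(m.max(-1)>90);print('line',w.sum(),(P[w]@Y).mean())
E
```

```text
q6 0.06271388736554089 F [ 0.0338 -0.1005 -0.2248] M [ 0.0468 -0.0239 -0.0126]
side top px 331 strip 54 mean -0.010321769127965404 -0.0038730234048578787 angle 0.3589711077762113
scene top px 134 strip 4 mean -0.021849533783244744 -0.004432577860594343 angle 0.20015201697396534
wrist top px 4528 strip 396 mean -0.015297909886255201 0.0007469779166244877 angle -0.04879000529635109
green 181 [0.45943714 0.1451129  0.04713692] y 0.03150080823818695 0.02629338784913918 0.036077547438888885
cap [0.55952265 0.1361285  0.24323562] r 0.029309380799531937 H -0.022947066500141576 y -0.0010653298813849688
grip y 697 0.03181962475415753 [0.02157246 0.04186038]
line 116 0.030676986803330673
```

View pics/wristF.png

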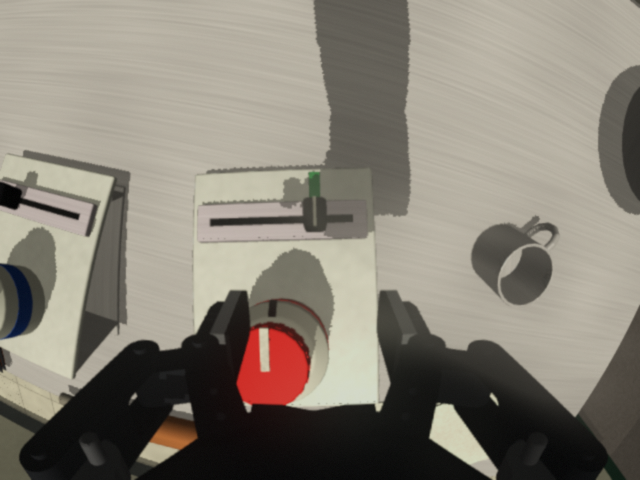

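The grip (314,212) is level with the green marker (314,186): y is 31.8 mm for the grip and 31.5 mm for the marker. The cap strip points at the black mark and the hand is clear, so I'm handing in.

```bash
python3 -c "
from workcell import ctrl
print(ctrl.sign_off())"
```

```text
the job is handed in; nothing more can be done
None
```

I screwed the red cap down to its stop (measured within about 0.05 rad of tight), then slid the flour grip level with the green marker (about 0.3 mm off). I handed the job in with the gripper clear, but sign-off gave no verdict.

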